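# Turn a lid blank over against the oak step

### The job

Slide the square cedar lid blank up to the step of the low oak rest, tip it up against the step and over, so that it lies turned over on top of the rest, then slide it on until its leading edge is fully home and square against the rest's back fence. Cedar bruises: never press on the blank with more than 20 N. Leave the bowl blank, faceplate, cork block and caliper alone, and let go of everything at the end.

Things in the scene. Friction and masses are not known exactly. Their poses are not given: they have to be found in the camera images.
- blank: Square-sawn cedar lid blank, a flat board 100 (its x) x 110 (its y) x 12 mm (z), about 0.1 kg, too wide to grasp across; origin at its centre. It starts flat on the bench, z up, 20 to 60 mm short of the rest's step, its plain square +x edge facing the step within 0.2 rad. Pushed past upright at the step it topples over onto the platform. Turned over, its z points down.
- blank_bevel (a point): Middle of the blank's -x edge (farthest from the rest), at the foot of its 5 mm high upright edge face, 7 mm above the bench: below it a 45 degree bevel is cut 7 mm inward under the whole edge, so an upright fingertip close over the bench bears on the edge with its tip below it. Pressed towards the step (a few N) and raised, friction carries the edge up. Other edges are square.
- rest: Low oak rest fixed to the bench: a flat platform 18 mm high, 160 mm long (its y), with a fence along its back. Origin on the bench; z up; x points from the blank's side across the platform to the fence. Platform from x = -77.5 mm (the step, an upright wall 18 mm high) to x = +77.5 mm (face of the fence). Fence 16 mm thick, its top 32 mm above the bench.
- rest_step (a point): Middle of the top edge of the rest's step, 18 mm above the bench, at x = -77.5 mm in the rest's frame; its axes are the rest's.
- rest_fence (a point): Middle of the foot of the fence's front face, on the platform (18 mm above the bench), at x = +77.5 mm in the rest's frame; its axes are the rest's. Home means the blank's edge touches this face along its length: the blank's centre then lies 50 mm before it.
- bowl: Bystander: squat turned mulberry bowl blank, 148 mm across, 98 mm tall, origin at the centre of its underside.
- faceplate: Bystander: cast iron lathe faceplate, flat disc 150 mm across with a hub, 34 mm tall, origin at the centre of its underside.
- cork_block: Bystander: cork sanding block 60 x 110 x 35 mm, origin at the centre of its underside.
- caliper: Bystander: brass outside caliper lying flat, about 165 x 105 x 13 mm, origin near its middle, on the bench.
Mind the look-alikes: they are no part of the job. Leave any purple or turquoise look-alike of the blank alone.

How it is judged (in metres and radians):
On the way, in this order (a step that is already met when the one before it is completed fails the run):
1. the blank is tipped up steeply (60 to 120 degrees) on its edge at the step of the rest (angle between blank's own z axis and vertical between 1.05 and 2.1 rad and x of blank in the frame of rest_step between -0.075 and 0.06 m and height (world z) of blank below 0.085 m), for 0.1 s.
2. the blank lies turned over, flat on the platform of the rest (angle between blank's own z axis and vertical above 3.05 rad and height (world z) of blank below 0.028 m and x of blank in the frame of rest_step above 0 m), for 0.2 s.
At the end, for the whole second after the job is handed in: The blank lies upside down and flat (within 3.5 degrees) on the rest's platform, its edge within 3 mm of the fence and square to it within 0.05 rad, its centre within 45 mm of the fence's middle sideways, at rest and released (angle between blank's own z axis and vertical above 3.08 rad and height (world z) of blank below 0.027 m and x of blank in the frame of rest_fence between -0.053 and -0.046 m and y of blank in the frame of rest_fence between -0.045 and 0.045 m and angle between the x axis of blank and the x axis of rest, either way round below 0.05 rad and linear speed of blank below 0.01 m/s); the robot touches nothing.
It fails at once if the robot presses the blank with more than 20 N (contact force between any of the fingers, the arm and blank above 20 N).
It fails at once if a bystander (bowl blank, faceplate, cork block, caliper) is moved by more than 15 mm (distance of any of bowl, faceplate, cork_block, caliper from where it was at the start of the episode above 0.015 m).
It also fails if it takes over 72 s, if anything falls off the work surface, if the arm or the gripper's body presses on something with over 40 N, if the wrist force passes 120 N, or if a joint passes its speed limit or range.

### The arm

A 6-joint arm with a two-finger parallel gripper is mounted at the origin on the work surface. World frame = base frame: x ahead of the robot, y to its left, z up, the work surface at z = 0. Lengths are in m, angles in degrees, forces in N, time in s.
With the tool pointing down it reaches from about 0.325 to 0.9 m from the base axis. Payload 3.5 kg.
Tool frame: the origin (TCP) lies midway between the tips of the shut fingers; the grasp point (between the pads) lies 19 mm behind it (robot.grip_depth is the distance from the TCP to the grasp point, in m); z points along the fingers, y is the line along which they close (so a half turn about z gives the same grasp; the last joint's range is limited). The gripper opens to 85 mm and grips with 20 to 120 N. Pads are 22 mm wide; open, the fingers measure 114 mm over their backs; the gripper's body (76 mm by 85 mm) begins 54 mm behind the grasp point. The pads swing forward as they close: fully open they stand 13 mm farther back than shut.
Start: joints at [-74.393, 15.837, -1.513, 72.651, 0, 84.076], TCP at [0.229, -0.581, 0.231] pointing down, gripper open.
Joint ranges: [-178.77, 178.77], [-48.84, 107.48], [-61.69, 71.31], [-111.58, 123.2], [-90, 87.43], [-180, 180]. Speed limits (degrees/s): [147.25, 147.25, 180, 180, 180, 180].

### API

Orientations are given as [roll, pitch, yaw] about the fixed x, y, z axes, in that order (R = Rz(yaw) Ry(pitch) Rx(roll)).
In Python, from bench import sense, camera, camera_info, sign_off, robot gives the robot as it stands. The module is installed in compiled form; this text tells all that it offers.
- The arm moves only by the shell command python3 -m creep 'ROWS' [OPENING]. ROWS is text: rows parted by semicolons, each of 6 numbers parted by spaces: the shift along the tool's x, y, z in mm, then the turn, a rotation vector about the tool's x, y, z in rad. A call has 1 to 8 rows; each row is the pose to reach, as a shift and turn from the pose commanded when the call began, along the tool's axes at that moment; what a row does not reach only later rows make up. A row lasts 1/12 s, in which the tool goes at most 41.7 mm and 7.16 degrees, less where a joint would pass 70% of its speed; a pose out of reach is approached as far as the arm can. A call with a gripper value outside its range is refused whole. OPENING is the opening, from -1 (shut) to 1 (fully open), so that 0 is half open, set as the call begins (- or left out, the last holds). The fingers move at their own pace and stop on an object; the grip force is fixed at half the most. Time passes only in rows, so rows that repeat a pose let the fingers close. It gives the time, the measured TCP pose, the force, the opening and the grip force at its end, in the units of the state.
- sense(): the state, without advancing time (a new reading comes with each control period).
- camera(name): name is "side" or "top"; returns (picture, depth): 420x560x3 uint8, blue, green, red; 420x560 float32, m along the optical axis (not along the pixel's ray), 0 where there is no reading.
- camera_info(name): a dict with "fx", "fy", "cx", "cy" (pixels), "eye" and "orientation" of the camera in the world. Camera axes: x right, y down, z forward; pixel columns grow to the right and rows downward; lengths in m; the calibration is good to about 2 mm. A picture is of the moment at which its call begins. camera_info takes no time and is no camera call.
- sign_off(): hands the job in; it is judged then, once.
The state is a dict: "t": time; "q": joint angles; "dq": joint speeds; "tau": joint torques, N m; "ee_pos": TCP position; "tcp_rot": TCP orientation; "contact_force": force on the tool from outside, world axes, zero at the start; "moment": the same for the moment, N m; "width": finger opening in m; "gripper_force": force on a finger pad.
Only numpy, scipy, OpenCV 4.12 (cv2) and the standard library are available. Lean on these libraries where they do the work, as an engineer would, in place of code of your own. Each camera call takes 0.05 s, during which the arm holds its last target. There are 200 camera calls.

## Working session

There is one attempt and no reset: what is moved stays moved. The work goes in short steps, Python scripts to look and compute and a shell command to move; the robot and the scene stay as the last step left them, time stands still between calls to the robot, and variables do not carry over. Pictures are saved under pics/ and viewed, at most 10 in all, crops included, and the job is handed in when it is done.

```bash
mkdir -p pics
python3 - <<'E'
from bench import *
import cv2,numpy as np
for n in("top","side"):
    p,d=camera(n); cv2.imwrite(f"pics/{n}0.png",p); np.save(f"{n}0.npy",d); print(n,camera_info(n))
print(sense())
E
```

```text
top {'fx': 527.7678779001207, 'fy': 527.7678779001207, 'cx': 272.83882572966127, 'cy': 206.52818832744373, 'eye': array([0.4097171 , 0.01540582, 1.78709784]), 'orientation': array([-176.45589896,    0.67033901,  -90.46434292])}
side {'fx': 385.05447463228546, 'fy': 385.05447463228546, 'cx': 278.79663386246693, 'cy': 213.24122864545475, 'eye': array([0.25252078, 0.61983609, 0.77063552]), 'orientation': array([-138.51461743,    0.58623947, -156.50715396])}
{'t': 0.1, 'q': array([-7.43925899e+01,  1.58745716e+01, -1.59114353e+00,  7.26507963e+01,
        1.13984439e-03,  8.40750689e+01]), 'dq': array([-0.00695994,  0.00673283,  0.18021249, -0.03675442,  0.03225176,
        0.0279638 ]), 'tau': array([ 2.37649656e-04, -4.46708179e+01,  2.96128392e+01,  8.45375442e-03,
       -1.47467636e-04, -2.29626835e-06]), 'ee_pos': array([ 0.22918823, -0.5806914 ,  0.23025471]), 'tcp_rot': array([-1.79884229e+02, -1.31606784e-02,  2.15323268e+01]), 'contact_force': array([ 0.06237589, -0.87219684, -0.02966221]), 'moment': array([-0.00419048,  0.08378753,  0.01439694]), 'gripper_force': 0.0, 'width': 0.08566072249257829}
```

View pics/top0.png

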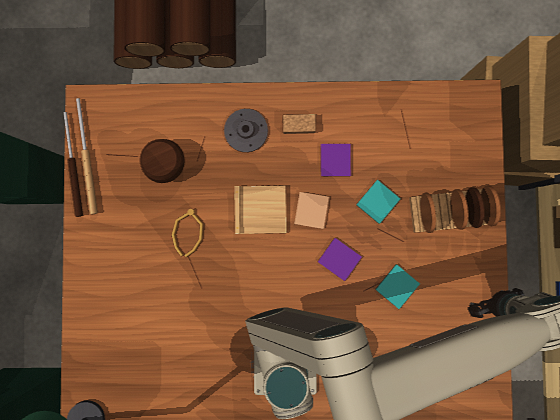

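View pics/side0.png

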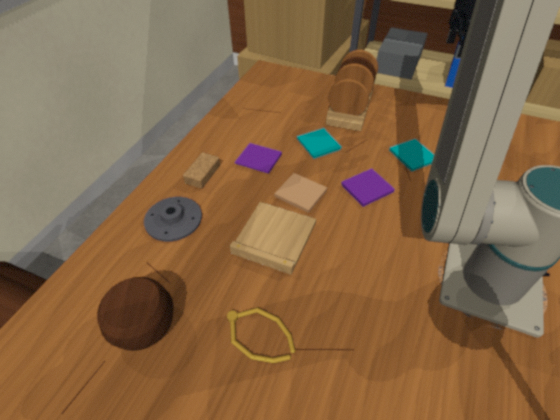

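The top view shows the cedar blank at about (312,210) and the rest at (261,210), with its fence on the left at column ~237. The purple and turquoise look-alikes are clear of the line of travel. The side view agrees, with the blank at (301,192) and the rest at (273,237).

```bash
cat > h.py <<'E'
from bench import *
import cv2,numpy as np
from scipy.spatial.transform import Rotation as R
def ray(n,uv,z):
    c=camera_info(n); r=R.from_euler('xyz',c['orientation'],degrees=True)
    uv=np.atleast_2d(uv).astype(float)
    v=r.apply(np.c_[(uv[:,0]-c['cx'])/c['fx'],(uv[:,1]-c['cy'])/c['fy'],np.ones(len(uv))])
    return c['eye']+v*((np.reshape(z,(-1,1))-c['eye'][2])/v[:,2:])
def big(m,near):
    cs,_=cv2.findContours(m,cv2.RETR_EXTERNAL,cv2.CHAIN_APPROX_NONE)
    cs=[c for c in cs if cv2.contourArea(c)>100]
    return min(cs,key=lambda c:np.hypot(*(np.array(cv2.minAreaRect(c)[0])-near)))
def rect(pts): # world xy pts -> centre, sizes, angle
    return cv2.minAreaRect((pts[:,:2]*1000).astype(np.float32))
E
python3 - <<'E'
from h import *
for n,b,r,f in(("top",(312,210),(265,210),(240,190)),("side",(301,192),(273,237),(262,262))):
    p=cv2.imread(f"pics/{n}0.png"); h=cv2.cvtColor(p,cv2.COLOR_BGR2LAB).astype(int)
    for q,z,t in((b,.012,12),(r,.018,14)):
        ref=np.median(h[q[1]-4:q[1]+5,q[0]-4:q[0]+5].reshape(-1,3),axis=0)
        bg=np.median(h[q[1]-40:q[1]+41,q[0]-60:q[0]+61].reshape(-1,3),axis=0)
        m=((abs(h-ref)[:,:,1:].max(2)<t//2)&(abs(h-ref)[:,:,0]<35)).astype(np.uint8)
        m=cv2.morphologyEx(m,cv2.MORPH_OPEN,np.ones((3,3)))
        c=big(m,q); print(n,q,ref,cv2.contourArea(c))
        w=ray(n,c[:,0],z); print(rect(w)); 
        bx=cv2.boxPoints(rect(w)); print(bx.round(1).tolist())
# top row profile through the rest
p=cv2.imread("pics/top0.png")
for y in(195,210,225): print(y,[tuple(int(k) for k in v) for v in p[y,230:336:1]][::1] if y==210 else '')
E
```

```text
top (312, 210) [175. 143. 157.] 897.5
((507.3511657714844, -93.11263275146484), (99.5163803100586, 109.26097869873047), 79.9704360961914)
[[444.8999938964844, -132.60000610351562], [552.5, -151.60000610351562], [569.7999877929688, -53.599998474121094], [462.20001220703125, -34.599998474121094]]
top (265, 210) [179. 139. 162.] 1902.0
((510.0774230957031, 64.94925689697266), (141.20388793945312, 158.0904998779297), 89.73603057861328)
[[430.70001220703125, -5.300000190734863], [588.7999877929688, -6.0], [589.4000244140625, 135.1999969482422], [431.3999938964844, 135.89999389648438]]
side (301, 192) [159. 137. 155.] 1037.5
((505.4415283203125, -94.046875), (107.37757110595703, 113.32122802734375), 78.34187316894531)
[[439.1000061035156, -135.1999969482422], [550.0999755859375, -158.10000610351562], [571.7999877929688, -52.900001525878906], [460.79998779296875, -30.0]]
side (273, 237) [167. 134. 159.] 3222.5
((509.24688720703125, 74.6003646850586), (170.6234893798828, 163.61434936523438), 88.39665985107422)
[[425.1000061035156, -8.399999618530273], [588.5999755859375, -13.0], [593.4000244
[... 1131 characters left out ...]
142), (50, 87, 141), (47, 82, 138), (86, 125, 180), (114, 155, 209), (119, 160, 212), (115, 158, 211), (115, 157, 210), (114, 156, 209), (117, 158, 210), (115, 158, 209), (114, 156, 209), (115, 157, 209), (115, 156, 209), (115, 157, 209), (114, 156, 209), (115, 157, 210), (115, 157, 209), (115, 156, 209), (116, 157, 210), (115, 157, 210), (115, 157, 210), (115, 156, 209), (115, 157, 209), (114, 156, 209), (113, 155, 209), (115, 156, 210), (114, 157, 208), (115, 157, 209), (116, 157, 209), (114, 156, 209), (115, 157, 210), (120, 163, 216), (92, 131, 183), (48, 75, 119), (31, 55, 93), (54, 91, 147), (60, 102, 164), (57, 97, 159), (58, 98, 160), (61, 103, 164), (55, 92, 150), (54, 90, 146)]
225
```

Run:
```python
import cv2,numpy as np
p=cv2.imread("pics/top0.png")[165:255,215:350]; q=cv2.imread("pics/side0.png")[160:280,220:340]
a=cv2.resize(p,None,fx=5,fy=5,interpolation=cv2.INTER_CUBIC)
cv2.imwrite("pics/crop0.png",a)
```

```text
(no output)
```

View pics/crop0.png

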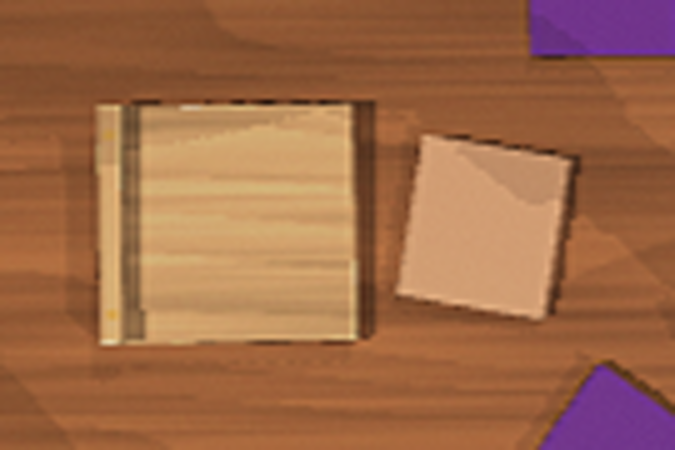

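The crop shows the rest's step as a straight, vertical edge in the image at crop column ~357. The blank is skewed about 10° to it, with its near edge at crop columns 398–422.

In world coordinates:
- **Rest:** centre x ≈ 0.510, step at y ≈ -0.0065, axis along +y.
- **Blank:** centre (0.507, -0.093), yaw 80°.

I'll move in behind the blank with tool yaw 90.

```bash
cat > go.py <<'E'
import sys
from h import *
# go.py x y z yaw : shift (mm) and turn (rad) from measured pose, in tool axes
s=sense(); T=R.from_euler('xyz',s['tcp_rot'],degrees=True)
x,y,z,yaw=map(float,sys.argv[1:5])
G=R.from_euler('xyz',[180,0,yaw],degrees=True)
print((T.inv().apply(np.array([x,y,z])-s['ee_pos'])*1000).round(1),(T.inv()*G).as_rotvec().round(3),'t',s['t'],s['ee_pos'].round(4),s['tcp_rot'].round(2),'F',s['contact_force'].round(2),'w',s['width'].round(4))
E
python3 -m creep '402 -262 60 0 0 -1.195;402 -262 60 0 0 -1.195;402 -262 60 0 0 -1.195;402 -262 60 0 0 -1.195;402 -262 60 0 0 -1.195;402 -262 60 0 0 -1.195;402 -262 60 0 0 -1.195;402 -262 60 0 0 -1.195' 0
python3 go.py .507 -.19 .1 90
```

```text
t: 0.77
ee_pos: [0.4213, -0.3097, 0.1894]
tcp_rot: [-180.0, -0.0, 79.2]
contact_force: [0.2, -0.9, 0.7]
width: 0.0428
gripper_force: 0.0Traceback (most recent call last):
  File "go.py", line 7, in <module>
    print((T.inv().apply(np.array([x,y,z])-s['ee_pos'])*1000).round(1),(T.inv()*G).as_rotvec().round(3),'t',s['t'],s['ee_pos'].round(4),s['tcp_rot'].round(2),'F',s['contact_force'].round(2),'w',s['width'].round(4))
                                                                                                                                                                                                  ^^^^^^^^^^^^^^^^
AttributeError: 'float' object has no attribute 'round'
```

```bash
sed -i "s/s\['width'\].round(4)/round(s['width'],4)/" go.py; python3 go.py .507 -.19 .04 90
```

```text
[133.6  61.7 149.4] [-0.    -0.    -0.189] t 0.7667 [ 0.4213 -0.3097  0.1894] [-1.7998e+02 -2.0000e-02  7.9160e+01] F [ 0.24 -0.88  0.71] w 0.0428
```

```bash
python3 -m creep '134 62 100 0 0 -0.189;134 62 100 0 0 -0.189;134 62 100 0 0 -0.189;134 62 120 0 0 -0.189;134 62 149 0 0 -0.189;134 62 149 0 0 -0.189;134 62 149 0 0 -0.189;134 62 149 0 0 -0.189' >/dev/null
python3 go.py .507 -.19 .01 90
```

```text
[ 2.3 -0.1 30.9] [-0.001 -0.    -0.006] t 1.4333 [ 0.5072 -0.1924  0.0409] [-1.7992e+02 -1.0000e-02  8.9660e+01] F [-0.45 -1.04  0.31] w 0.0428
```

```bash
python3 -m creep '2 0 20 0 0 -0.006;2 0 37 0 0 -0.006;2 0 37 0 0 -0.006' | grep -E "pos|force"
for i in 1 2 3; do :; done
python3 -m creep '0 0 1 0 0 0;0 0 2 0 0 0;0 0 2 0 0 0'| grep -E "pos|ct_f"
python3 -m creep '0 0 1 0 0 0;0 0 1 0 0 0'| grep -E "pos|ct_f"
```

```text
ee_pos: [0.5069, -0.1912, 0.0038]
contact_force: [-1.6, 0.6, -0.5]
gripper_force: 0.0
ee_pos: [0.509, -0.1915, 0.0038]
contact_force: [-0.4, 0.2, 0.5]
ee_pos: [0.5083, -0.1907, 0.0019]
contact_force: [0.3, -0.2, -0.7]
```

```bash
python3 -m creep '0 0 1 0 0 0;0 0 1 0 0 0'| grep -E "pos|ct_f"
python3 -m creep '0 0 1 0 0 0;0 0 1 0 0 0'| grep -E "pos|ct_f"
python3 -m creep '0 0 1 0 0 0;0 0 1 0 0 0'| grep -E "pos|ct_f"
```

```text
ee_pos: [0.5077, -0.1903, 0.0001]
contact_force: [-0.1, 0.6, -0.3]
ee_pos: [0.5075, -0.1901, -0.0012]
contact_force: [-0.6, -0.1, 0.6]
ee_pos: [0.5077, -0.1902, -0.0018]
contact_force: [-1.4, 1.0, 2.1]
```

```bash
python3 -m creep '0 0 1 0 0 0;0 0 1 0 0 0'| grep -E "pos|ct_f"
python3 -m creep '0 0 -3.5 0 0 0;0 0 -3.5 0 0 0;0 0 -3.5 0 0 0'| grep -E "pos|ct_f"
```

```text
ee_pos: [0.5078, -0.1902, -0.0019]
contact_force: [-3.0, 2.2, 10.5]
ee_pos: [0.5079, -0.1903, 0.0005]
contact_force: [-0.0, 0.1, -0.8]
```

```bash
python3 -m creep '6 0 0 0 0 0;12 0 0 0 0 0;18 0 0 0 0 0;23 0 0 0 0 0;27 0 0 0 0 0;31 0 0 0 0 0;35 0 0 0 0 0;35 0 0 0 0 0' | grep -E "pos|ct_f"
python3 -m creep '4 0 0 0 0 0;8 0 0 0 0 0;12 0 0 0 0 0;16 0 0 0 0 0;20 0 0 0 0 0;24 0 0 0 0 0;28 0 0 0 0 0;28 0 0 0 0 0' | grep -E "pos|ct_f"
python3 - <<'E'
from h import *
p,d=camera("top"); cv2.imwrite("pics/top1.png",cv2.resize(p[150:270,200:400],None,fx=4,fy=4,interpolation=cv2.INTER_CUBIC))
p,d=camera("side"); cv2.imwrite("pics/side1.png",p)
E
```

```text
ee_pos: [0.5076, -0.1544, 0.0004]
contact_force: [-0.3, 0.6, -0.4]
ee_pos: [0.5074, -0.1263, 0.0004]
contact_force: [-0.8, 0.2, 0.4]
```

View pics/top1.png

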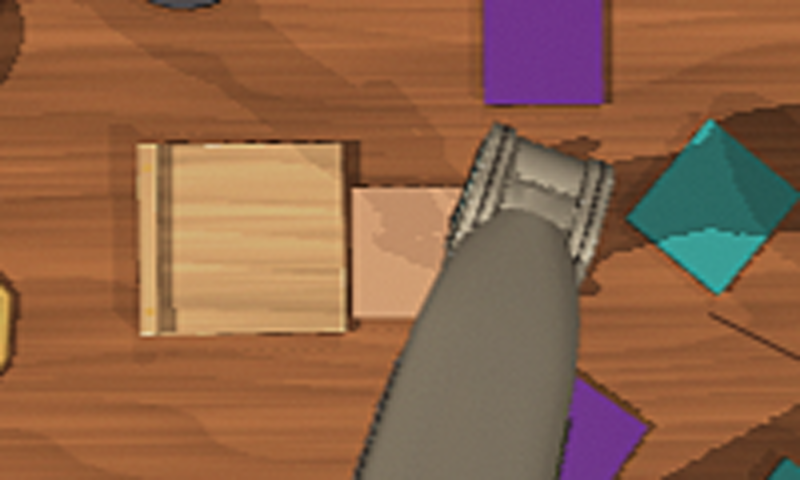

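The blank is now square to the step. Its edge is at crop column ~352 and the step at ~346, so it is nearly touching. I'll press on gently.

```bash
for k in 1; do python3 -m creep '1 0 0 0 0 0;2 0 0 0 0 0;3 0 0 0 0 0;3 0 0 0 0 0' | grep -E "pos|ct_f"; done
python3 -m creep '0.7 0 0 0 0 0;1.4 0 0 0 0 0;1.4 0 0 0 0 0' | grep -E "pos|ct_f"
```

```text
ee_pos: [0.5076, -0.1242, 0.0004]
contact_force: [0.0, 0.3, 0.7]
ee_pos: [0.5076, -0.1228, 0.0004]
contact_force: [1.0, -0.4, 0.8]
```

```bash
python3 -m creep '0.7 0 0 0 0 0;1.4 0 0 0 0 0;1.4 0 0 0 0 0' | grep -E "pos|ct_f"
python3 -m creep '0.6 0 0 0 0 0;1.2 0 0 0 0 0;1.2 0 0 0 0 0' | grep -E "pos|ct_f"
```

```text
ee_pos: [0.5076, -0.1213, 0.0004]
contact_force: [0.9, -1.0, 1.2]
ee_pos: [0.5076, -0.1201, 0.0004]
contact_force: [-0.1, -0.4, 0.2]
```

```bash
python3 -m creep '0.6 0 0 0 0 0;1.2 0 0 0 0 0;1.2 0 0 0 0 0' | grep -E "pos|ct_f"
python3 -m creep '0.5 0 0 0 0 0;1 0 0 0 0 0;1 0 0 0 0 0' | grep -E "pos|ct_f"
```

```text
ee_pos: [0.508, -0.1193, 0.0006]
contact_force: [0.4, -1.0, -0.8]
ee_pos: [0.5084, -0.1191, 0.0008]
contact_force: [0.7, -5.0, -0.9]
```

The blank is against the step at about 5 N. Now I'll follow the tipping arc (pivot at the step's foot), keeping that bias.

```bash
python3 -m creep '0.2 0 -2.5 0 0 0;0.5 0 -5.2 0 0 0;0.9 0 -7.8 0 0 0;1.3 0 -10.4 0 0 0;1.8 0 -13 0 0 0;2.3 0 -15.6 0 0 0;2.3 0 -15.6 0 0 0' | grep -E "pos|ct_f"
python3 - <<'E'
from h import *
p,d=camera("side"); cv2.imwrite("pics/side2.png",cv2.resize(p[110:290,190:430],None,fx=3,fy=3,interpolation=cv2.INTER_CUBIC))
E
```

```text
ee_pos: [0.5085, -0.1181, 0.0171]
contact_force: [-0.4, -8.0, 0.3]
```

View pics/side2.png

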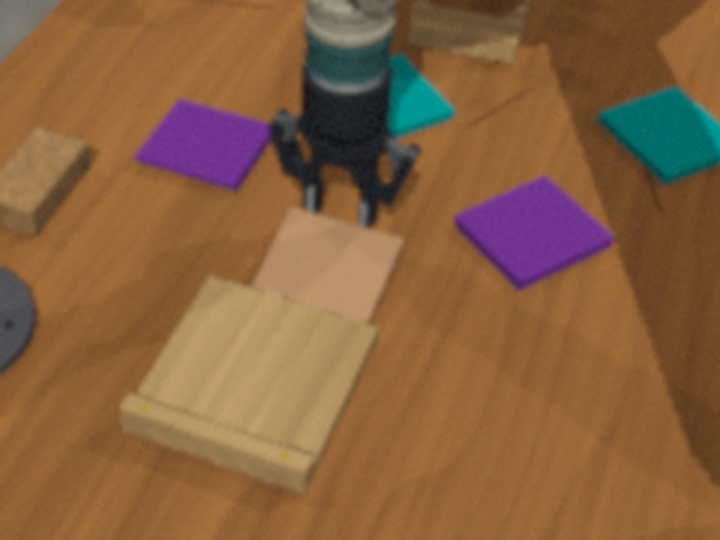

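The fingers are at the blank's far edge, around (310–370, 212) in the crop, but tilt is hard to judge by eye. I'll check it with depth.

```bash
cat > tilt.py <<'E'
from h import *
# section of the blank from the side depth: z against y for x in .47-.55
def cloud(n):
    p,d=camera(n); c=camera_info(n); r=R.from_euler('xyz',c['orientation'],degrees=True)
    v,u=np.mgrid[:420,:560]; P=np.c_[((u-c['cx'])/c['fx']*d).ravel(),((v-c['cy'])/c['fy']*d).ravel(),d.ravel()]
    return p,(c['eye']+r.apply(P)).reshape(420,560,3)
if __name__=="__main__":
    p,w=cloud("side"); h=cv2.cvtColor(p,cv2.COLOR_BGR2LAB).astype(int)
    x,y,z=w[...,0],w[...,1],w[...,2]
    m=(x>.48)&(x<.54)&(y>-.13)&(y<.16)&(z<.15)
    for a in np.arange(-.13,.16,.01):
        k=m&(y>=a)&(y<a+.01)
        if k.any(): print(round(a,3),k.sum(),np.percentile(z[k]*1000,[5,50,95]).round(1),np.median(h[k],axis=0)[1:])
    print(sense()['contact_force'].round(1))
E
python3 tilt.py
```

```text
-0.13 23 [25.9 60.6 89.1] [131. 134.]
-0.12 23 [24.9 50.6 89.6] [129. 127.]
-0.11 283 [ 27.   92.8 126.4] [129. 127.]
-0.1 153 [ 24.   88.4 122.5] [133. 134.]
-0.09 84 [ 22.2  24.8 149.6] [138. 154.]
-0.08 74 [ 19.7  23.  146.3] [138. 154.]
-0.07 64 [18.7 21.1 23.6] [138. 155.]
-0.06 71 [17.5 19.5 22. ] [138. 155.]
-0.05 65 [15.4 17.8 20.4] [138. 155.]
-0.04 67 [14.1 16.2 19.5] [138. 155.]
-0.03 73 [12.2 14.6 17.4] [138. 155.]
-0.02 64 [11.4 13.2 15.4] [137. 155.]
-0.01 43 [15.4 17.4 19.2] [134. 158.]
-0.0 66 [15.7 17.5 19.9] [134. 159.]
0.01 67 [14.9 17.3 19.8] [134. 158.]
0.02 68 [15.7 17.7 19.5] [134. 159.]
0.03 70 [15.5 17.6 20.2] [134. 159.]
0.04 74 [15.8 17.6 19.6] [134. 159.]
0.05 69 [15.7 17.6 19.4] [134. 159.]
0.06 74 [15.3 17.7 19.2] [134. 159.]
0.07 77 [15.6 17.7 20.1] [134. 159.]
0.08 73 [15.1 17.5 19.3] [134. 159.]
0.09 79 [15.8 17.8 19.8] [134. 159.]
0.1 82 [15.6 17.4 20.3] [134. 159.]
0.11 78 [15.6 17.5 19.6] [134. 159.]
0.12 82 [15.5 17.8 20. ] [134. 159.]
0.13 78 [15.7 17.7 19.4] [134. 158.]
0.14 16 [20.4 30.6 31.9] [134. 157.]
0.15 90 [29.3 31.6 33.5] [134. 159.]
[ 0.3 -8.1  0.6]
```

The tilt is 9.4° and tracking well. The top corner bears on the step wall, so the pivot backs off by 12·sinθ. I've corrected the arc for that.

```bash
python3 -m creep '-0.1 0 -5 0 0 0;0.8 0 -10 0 0 0;2.1 0 -15 0 0 0;3.6 0 -19.8 0 0 0;5.3 0 -24.5 0 0 0;7.3 0 -29 0 0 0;9.6 0 -33.5 0 0 0;9.6 0 -33.5 0 0 0' | grep -E "pos|ct_f"; python3 tilt.py | head -14
```

```text
ee_pos: [0.5086, -0.107, 0.051]
contact_force: [0.1, -5.2, 3.2]
-0.13 1 [120.7 120.7 120.7] [116. 125.]
-0.12 22 [ 59.8  97.  123.8] [131.  133.5]
-0.11 25 [ 60.1  88.9 122.4] [128. 127.]
-0.1 224 [ 59.7 105.2 146. ] [129. 128.]
-0.09 171 [ 53.5  61.  147.6] [137. 153.]
-0.08 93 [45.3 50.6 54.7] [138. 154.]
-0.07 91 [40.6 45.  49. ] [137. 155.]
-0.06 92 [34.7 39.2 44.1] [137. 155.]
-0.05 100 [27.8 33.2 37.6] [137. 155.]
-0.04 88 [22.7 26.6 30.3] [137. 155.]
-0.03 97 [16.3 20.7 25.4] [137. 155.]
-0.02 85 [11.4 14.7 18.9] [137. 155.]
-0.01 39 [15.4 18.1 19.6] [134. 157.]
-0.0 69 [15.7 17.5 19.7] [134. 158.]
```

```bash
python3 -m creep '2.5 0 -4.2 0 0 0;5.3 0 -8.3 0 0 0;8.3 0 -12.3 0 0 0;11.4 0 -16 0 0 0;11.4 0 -16 0 0 0' | grep -E "pos|ct_f"; python3 tilt.py | head -14
python3 -m creep '1.2 0 0.3 0 0 0;2.4 0 0.6 0 0 0;3.5 0 1 0 0 0;3.5 0 1 0 0 0' | grep -E "pos|ct_f"; python3 tilt.py | head -14
```

```text
ee_pos: [0.5083, -0.0953, 0.0666]
contact_force: [0.6, -5.9, 3.9]
-0.11 19 [ 75.5 105.  138.6] [134. 138.]
-0.1 30 [ 71.4 106.3 138.9] [128.5 129. ]
-0.09 152 [ 74.9 107.3 148. ] [129. 128.]
-0.08 168 [ 65.4  73.8 146.8] [137. 153.]
-0.07 110 [57.4 62.8 67.8] [137. 153.]
-0.06 114 [47.1 52.6 59. ] [137. 153.]
-0.05 109 [38.4 43.9 49.7] [137. 153.]
-0.04 119 [29.  35.  40.6] [137. 153.]
-0.03 116 [18.5 24.9 30.5] [137. 154.]
-0.02 99 [12.  16.7 22.5] [136. 154.]
-0.01 45 [14.9 17.2 19.2] [134. 157.]
-0.0 65 [14.8 17.6 19.9] [134. 158.]
0.01 67 [15.7 17.5 19.7] [134. 158.]
0.02 69 [15.5 17.5 19.9] [134. 159.]
ee_pos: [0.5084, -0.0942, 0.0657]
contact_force: [-1.4, -10.1, 8.9]
-0.11 18 [ 77.1 103.6 138.1] [134.5 139.5]
-0.1 31 [ 69.6 110.  138.4] [130. 130.]
-0.09 125 [ 76.8 104.5 145.8] [129. 128.]
-0.08 175 [ 68.6  76.5 147.1] [136. 153.]
-0.07 114 [60.  64.5 70.3] [137. 154.]
-0.06 125 [47.7 54.7 60.5] [137. 154.]
-0.05 116 [38.8 44.1 49.9] [137. 154.]
-0.04 109 [29.3 34.8 40.1] [137. 154.]
-0.03 117 [19.8 25.3 31.8] [137. 154.]
-0.02 98 [11.8 16.2 22. ] [137. 154.]
-0.01 45 [15.  17.3 19.4] [134. 157.]
-0.0 68 [15.2 17.4 19.7] [134. 158.]
0.01 67 [15.2 17.7 19.7] [134. 158.]
0.02 65 [15.6 17.8 19.9] [134. 159.]
```

Friction is high (about 0.9), so lowering the fingers here would jam. I'll carry the blank up along the arc to about 60° first.

```bash
python3 -m creep '1.0 0 -2 0 0 0;2.4 0 -4.2 0 0 0;5.7 0 -6.8 0 0 0;9.2 0 -9.7 0 0 0;9.2 0 -9.7 0 0 0' | grep -E "pos|ct_f"; python3 tilt.py | head -12
```

```text
ee_pos: [0.5082, -0.0821, 0.075]
contact_force: [0.6, -3.5, 2.9]
-0.1 4 [123.2 137.8 148.6] [130.  125.5]
-0.09 37 [ 81.8 112.2 147.8] [130. 130.]
-0.08 84 [ 83.3 110.6 148.6] [129. 128.]
-0.07 164 [ 79.8  87.4 146.4] [137. 152.]
-0.06 143 [65.7 73.  80.8] [138. 154.]
-0.05 148 [51.2 58.7 67.4] [138. 154.]
-0.04 134 [38.  45.1 52.4] [138. 154.]
-0.03 145 [22.2 31.7 39.9] [138. 154.]
-0.02 126 [11.9 18.7 27.1] [138. 154.]
-0.01 45 [15.8 17.2 19.8] [134. 157.]
-0.0 66 [14.7 17.3 19.2] [134. 158.]
0.01 66 [15.4 17.8 19.8] [134. 158.]
```

```bash
python3 -m creep '2 0 -1.4 0 0 0;4 0 -2.7 0 0 0;6 0 -4 0 0 0;8 0 -5.1 0 0 0;10 0 -6.2 0 0 0;12.2 0 -7.3 0 0 0;12.2 0 -7.3 0 0 0' | grep -E "pos|ct_f"; python3 tilt.py | head -12
python3 -m creep '2 0 0.5 0 0 0;4 0 1 0 0 0;4 0 1 0 0 0' | grep -E "pos|ct_f"; python3 tilt.py | head -11
```

```text
ee_pos: [0.5077, -0.0691, 0.0818]
contact_force: [0.3, -2.2, 4.1]
-0.08 15 [ 87.8 109.1 139. ] [131. 135.]
-0.07 40 [ 90.5 109.9 131.6] [129.  128.5]
-0.06 124 [ 89.4 113.7 147.4] [131.  131.5]
-0.05 191 [70.7 82.7 94. ] [138. 154.]
-0.04 175 [51.4 62.1 72.6] [138. 154.]
-0.03 189 [29.7 41.9 52.8] [138. 155.]
-0.02 149 [13.2 21.5 31.9] [138. 155.]
-0.01 48 [14.6 16.7 18.3] [134. 156.]
-0.0 64 [14.8 17.6 19.4] [134. 157.]
0.01 64 [15.5 17.2 20. ] [134. 158.]
0.02 70 [15.6 17.6 19.7] [134. 159.]
0.03 70 [15.4 17.5 19.4] [134. 159.]
ee_pos: [0.5075, -0.066, 0.0808]
contact_force: [-0.7, -4.9, 8.1]
-0.08 16 [ 88.2 111.2 140.6] [135.5 140. ]
-0.07 21 [ 87.2 116.4 128.9] [129. 129.]
-0.06 113 [ 93.2 116.1 142.6] [129. 129.]
-0.05 155 [ 77.9  89.9 147. ] [138. 154.]
-0.04 200 [57.4 69.9 82.8] [138. 154.]
-0.03 199 [33.7 46.1 59.4] [137. 154.]
-0.02 173 [13.8 23.8 35.5] [137. 154.]
-0.01 49 [15.  17.5 20.3] [134. 156.]
-0.0 65 [15.5 17.3 19.4] [134. 157.]
0.01 68 [16.  17.6 20. ] [134. 158.]
0.02 70 [15.  17.4 19. ] [134. 158.]
```

```bash
python3 -m creep '1.6 0 -1.7 0 0 0;3.8 0 -2.7 0 0 0;6 0 -3.6 0 0 0;8.2 0 -4.4 0 0 0;10.5 0 -5 0 0 0;13 0 -5.7 0 0 0;13 0 -5.7 0 0 0' | grep -E "pos|ct_f"; python3 tilt.py | head -12
```

```text
ee_pos: [0.5071, -0.0519, 0.0859]
contact_force: [0.4, -0.2, 1.3]
-0.07 5 [ 87.3  95.8 125.8] [137. 138.]
-0.06 26 [ 91.7 116.2 138.4] [132. 132.]
-0.05 70 [ 93.4 114.2 140.4] [128. 129.]
-0.04 92 [ 94.4 100.6 146.2] [135.5 139. ]
-0.03 314 [55.5 77.2 97.1] [138. 153.]
-0.02 286 [16.5 36.7 57.5] [138. 153.]
-0.01 63 [14.5 17.4 21. ] [134. 156.]
-0.0 65 [14.9 17.3 19.4] [134. 157.]
0.01 67 [15.3 17.4 19.5] [134. 157.]
0.02 69 [15.  17.4 19.9] [134. 158.]
0.03 70 [16.1 17.7 19.4] [134. 158.]
0.04 67 [15.5 17.7 19.6] [134. 159.]
```

```bash
python3 -m creep '2.2 0 0 0 0 0;4.4 0 1 0 0 0;6.6 0 2 0 0 0;8.8 0 3.5 0 0 0;11 0 5 0 0 0;11 0 5 0 0 0' | grep -E "pos|ct_f"; python3 tilt.py | head -9
```

```text
ee_pos: [0.5071, -0.0412, 0.0807]
contact_force: [0.5, 0.7, 0.4]
-0.13 39 [-2.1 -0.4  1.8] [142. 159.]
-0.12 3 [-0.3  0.4  1.7] [140. 155.]
-0.05 17 [ 87.8 115.1 131.2] [132. 132.]
-0.04 49 [ 89.8 110.5 137.6] [129. 128.]
-0.03 87 [ 98.  120.8 147.6] [131. 130.]
-0.02 485 [27.1 66.8 98.9] [138. 152.]
-0.01 128 [16.1 20.2 42.3] [137. 153.]
-0.0 65 [15.1 17.5 19.4] [134. 157.]
0.01 68 [15.5 17.1 19.6] [134.  157.5]
```

```bash
python3 -m creep '0.5 0 3 0 0 0;1.5 0 6 0 0 0;3 0 9 0 0 0;5 0 11 0 0 0;7 0 12 0 0 0;9 0 12 0 0 0;9 0 12 0 0 0' | grep -E "pos|ct_f"; python3 tilt.py | head -12
```

```text
ee_pos: [0.5075, -0.0324, 0.0691]
contact_force: [-0.9, -0.9, 0.6]
-0.13 36 [-2.2 -0.7  1.9] [142. 156.]
-0.12 29 [-2.  -0.2  1.5] [142. 161.]
-0.11 11 [-0.6  0.3  1.6] [140. 156.]
-0.05 8 [ 82.3 104.4 142.1] [134.5 138. ]
-0.04 35 [ 79.  109.9 141.5] [130. 129.]
-0.03 74 [ 90.8 107.  148.1] [129. 129.]
-0.02 106 [ 97.  130.3 148.3] [131. 130.]
-0.01 546 [17.  57.9 98.6] [138. 151.]
-0.0 67 [15.6 17.8 19.7] [134. 157.]
0.01 64 [15.7 17.5 19.2] [134. 158.]
0.02 66 [15.6 17.4 19.5] [134. 158.]
0.03 68 [15.3 17.7 19.5] [134. 158.]
```

```bash
python3 -m creep '1.5 0 0 0 0 0;3 0 0 0 0 0;4.5 0 0 0 0 0;6 0 0 0 0 0;7.5 0 0 0 0 0;9 0 0 0 0 0;9 0 0 0 0 0' | grep -E "pos|ct_f"; python3 tilt.py | sed -n 4,18p
```

```text
ee_pos: [0.5076, -0.0235, 0.0693]
contact_force: [-0.3, 0.3, 0.1]
-0.1 15 [-1.6 -0.3  1.9] [140. 155.]
-0.04 15 [ 75.7  95.7 141.1] [135. 141.]
-0.03 28 [ 85.  109.2 140.9] [130.  128.5]
-0.02 100 [ 91.2 112.8 146.7] [129. 129.]
-0.01 369 [ 16.9  47.7 144.9] [137. 150.]
-0.0 262 [16.6 80.6 99.6] [137. 151.]
0.01 65 [14.7 17.2 19.6] [134. 157.]
0.02 72 [14.9 17.3 19.6] [134. 158.]
0.03 68 [15.1 17.6 20. ] [134. 158.]
0.04 66 [15.8 17.2 19.6] [134. 158.]
0.05 71 [15.1 17.5 19.5] [134. 157.]
0.06 75 [15.9 17.7 19.4] [134. 158.]
0.07 77 [15.3 17.4 19.7] [134. 158.]
0.08 78 [15.4 17.6 20.4] [134. 159.]
0.09 82 [15.9 17.4 20.2] [134. 159.]
```

```bash
python3 -m creep '1.5 0 0 0 0 0;3 0 0 0 0 0;4.5 0 0 0 0 0;6 0 0 0 0 0;7.5 0 0 0 0 0;9 0 0 0 0 0;9 0 0 0 0 0' | grep -E "pos|ct_f"; python3 tilt.py | sed -n 4,18p
```

```text
ee_pos: [0.5076, -0.0145, 0.0692]
contact_force: [-0.5, -0.4, -0.7]
-0.1 37 [-2.4 -0.8  1.6] [143. 161.]
-0.09 38 [-2.6 -0.7  1.1] [142.  158.5]
-0.08 11 [-0.4  1.1  2.1] [140. 155.]
-0.03 10 [ 84.1 111.2 141.6] [132. 134.]
-0.02 35 [ 75.9 107.  141.7] [128. 128.]
-0.01 232 [ 16.7  83.4 145.2] [133. 144.]
-0.0 233 [ 16.6  52.9 145.4] [136. 148.]
0.01 221 [16.3 79.1 96.3] [137. 152.]
0.02 81 [15.1 18.  95.2] [134. 157.]
0.03 68 [15.6 17.4 19.7] [134. 157.]
0.04 68 [15.5 17.5 19.4] [134. 158.]
0.05 66 [15.6 17.8 20. ] [134. 158.]
0.06 76 [15.2 17.5 19.7] [134. 158.]
0.07 76 [15.6 17.6 19.9] [134. 158.]
0.08 78 [15.6 17.7 19.6] [134. 158.]
```

```bash
python3 -m creep '1.5 0 0 0 0 0;3 0 0 0 0 0;4.5 0 0 0 0 0;6 0 0 0 0 0;7.5 0 0 0 0 0;9 0 0 0 0 0;9 0 0 0 0 0;9 0 0 0 0 0' | grep -E "pos|ct_f"; python3 tilt.py | sed -n 4,28p
```

```text
ee_pos: [0.5077, -0.0057, 0.0693]
contact_force: [-0.4, -0.4, 0.6]
-0.1 38 [-2.4  0.1  2.5] [142. 157.]
-0.09 32 [-3.1 -0.7  1.2] [143. 161.]
-0.08 36 [-1.6 -0.2  1.6] [142. 160.]
-0.07 15 [-1.7  0.1  3.1] [140. 157.]
-0.05 1 [27.9 27.9 27.9] [139. 156.]
-0.04 52 [27.6 29.6 31.3] [138. 155.]
-0.03 60 [27.2 29.4 31.4] [135. 157.]
-0.02 88 [ 27.8  30.1 118.4] [134. 158.]
-0.01 102 [ 27.9  30.9 139.8] [134. 157.]
-0.0 205 [ 28.7  94.3 147.1] [132. 134.]
0.01 110 [ 28.3  31.4 148. ] [134. 157.]
0.02 69 [27.6 30.  31.8] [134. 158.]
0.03 76 [27.3 29.8 31.8] [134.  157.5]
0.04 67 [28.1 29.6 31.4] [137. 155.]
0.05 120 [17.5 26.4 31.4] [137. 154.]
0.06 93 [15.6 17.9 24.8] [134. 158.]
0.07 75 [15.1 17.5 19.5] [134. 158.]
0.08 77 [15.2 17.5 19.5] [134. 159.]
0.09 79 [15.4 17.8 19.5] [134. 159.]
0.1 79 [15.4 17.6 20.4] [134. 159.]
0.11 81 [15.2 17.6 19.7] [134. 159.]
0.12 78 [15.5 17.7 19.8] [134. 159.]
0.13 78 [15.3 17.8 19.7] [134. 158.]
0.14 16 [20.6 30.6 32.1] [133. 157.]
0.15 90 [29.2 31.5 33.7] [134. 159.]
```

The blank has toppled over flat on the platform, spanning y −0.042 to 0.058. I'll back off behind its trailing edge and look.

```bash
python3 -m creep '-30 0 0 0 0 0;-60 0 0 0 0 0;-75 0 20 0 0 0;-75 0 40 0 0 0;-75 0 49 0 0 0;-75 0 49 0 0 0;-75 0 49 0 0 0' | grep -E "pos|ct_f"
python3 - <<'E'
from tilt import *
p,w=cloud("side"); cv2.imwrite("pics/side3.png",cv2.resize(p[110:290,190:430],None,fx=3,fy=3,interpolation=cv2.INTER_CUBIC))
h=cv2.cvtColor(p,cv2.COLOR_BGR2LAB).astype(int)
m=((w[...,2]>.024)&(w[...,2]<.036)&(w[...,0]>.4)&(w[...,0]<.62)&(w[...,1]>-.06)&(w[...,1]<.12)).astype(np.uint8)
m=cv2.morphologyEx(m,cv2.MORPH_OPEN,np.ones((3,3)))
c=big(m,(290,215)); print(rect(ray("side",c[:,0],.030)),cv2.boxPoints(rect(ray("side",c[:,0],.030))).round(0).tolist())
E
```

```text
ee_pos: [0.5069, -0.0804, 0.0198]
contact_force: [0.2, -1.0, 0.3]
((496.6943664550781, 11.184883117675781), (111.24554443359375, 101.861083984375), 0.8253681659698486) [[440.0, 61.0], [442.0, -41.0], [553.0, -39.0], [552.0, 63.0]]
```

View pics/side3.png

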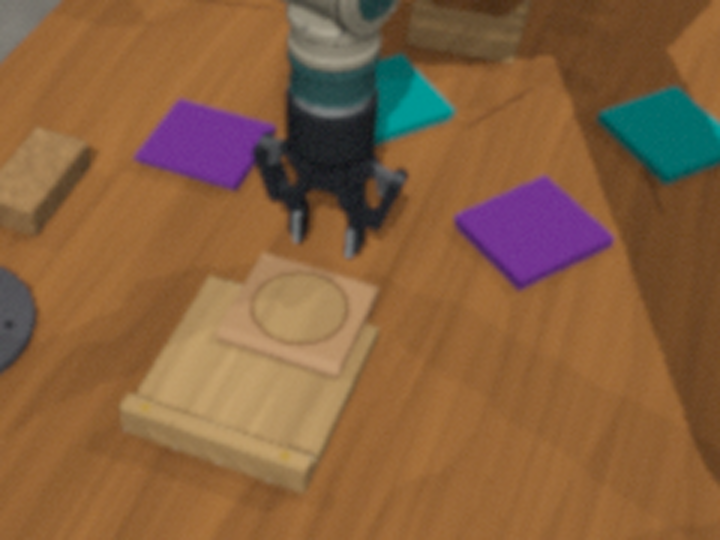

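The blank lies turned over with its ring recess up, near square, at crop ~(298,313). The fingers are behind it at (295–350,245). Now I'll push it to the fence.

```bash
python3 -m creep '6 -1 0 0 0 0;12 -3 0 0 0 0;18 -5 0 0 0 0;22 -5 0 0 0 0;25 -5 0 0 0 0;28 -5 0 0 0 0;31 -5 0 0 0 0;34 -5 0 0 0 0' | grep -E "pos|ct_f"
python3 -m creep '4 0 0 0 0 0;8 0 0 0 0 0;12 0 0 0 0 0;16 0 0 0 0 0;20 0 0 0 0 0;24 0 0 0 0 0;28 0 0 0 0 0;32 0 0 0 0 0' | grep -E "pos|ct_f"
python3 -m creep '4 0 0 0 0 0;8 0 0 0 0 0;12 0 0 0 0 0;16 0 0 0 0 0;20 0 0 0 0 0;24 0 0 0 0 0;27 0 0 0 0 0;30 0 0 0 0 0' | grep -E "pos|ct_f"
python3 tilt.py | sed -n '/^0.0[3-9]/p;/^0.1/p'
```

```text
ee_pos: [0.503, -0.0469, 0.0205]
contact_force: [-0.2, -1.5, 1.3]
ee_pos: [0.5026, -0.0145, 0.0203]
contact_force: [0.2, -2.4, 0.7]
ee_pos: [0.5026, 0.0155, 0.0202]
contact_force: [-0.0, -0.5, 1.3]
0.03 196 [ 28.3  97.1 126.2] [131. 127.]
0.04 75 [27.6 29.8 68.1] [134. 156.]
0.05 74 [27.1 29.9 31.5] [134. 157.]
0.06 72 [27.9 29.8 32.1] [134. 157.]
0.07 75 [27.7 29.4 31.9] [134. 157.]
0.08 75 [27.9 29.9 32.1] [134. 157.]
0.09 80 [27.8 30.1 32.2] [134. 157.]
0.1 80 [27.4 29.6 31.5] [134.  157.5]
0.11 83 [27.4 29.5 32.2] [137. 155.]
0.12 146 [16.9 24.9 30.2] [137. 155.]
0.13 78 [15.5 17.5 19.2] [134. 158.]
0.14 16 [18.9 31.  31.8] [133.5 158. ]
0.15 88 [29.6 31.6 33.5] [134. 159.]
```

```bash
python3 -m creep '3 0 0 0 0 0;6 0 0 0 0 0;9 0 0 0 0 0;12 0 0 0 0 0;14 0 0 0 0 0;16 0 0 0 0 0;16 0 0 0 0 0' | grep -E "pos|ct_f"
python3 -m creep '0.7 0 0 0 0 0;1.4 0 0 0 0 0;1.4 0 0 0 0 0' | grep -E "pos|ct_f"
python3 -m creep '0.6 0 0 0 0 0;1.2 0 0 0 0 0;1.2 0 0 0 0 0' | grep -E "pos|ct_f"
```

```text
ee_pos: [0.5025, 0.0317, 0.0202]
contact_force: [0.1, -0.3, -0.2]
ee_pos: [0.5025, 0.0327, 0.0202]
contact_force: [0.4, 0.0, 0.2]
ee_pos: [0.5026, 0.0339, 0.0202]
contact_force: [-0.8, -0.1, -0.4]
```

```bash
python3 -m creep '0.6 0 0 0 0 0;1.2 0 0 0 0 0;1.2 0 0 0 0 0' | grep -E "pos|ct_f"
python3 -m creep '0.6 0 0 0 0 0;1.2 0 0 0 0 0;1.2 0 0 0 0 0' | grep -E "pos|ct_f"
```

```text
ee_pos: [0.5026, 0.0351, 0.0202]
contact_force: [0.3, 0.4, 0.2]
ee_pos: [0.5031, 0.0357, 0.0204]
contact_force: [-0.8, -2.7, 0.0]
```

```bash
python3 -m creep '0.5 0 0 0 0 0;1 0 0 0 0 0;1 0 0 0 0 0' | grep -E "pos|ct_f"
python3 -m creep '0.4 0 0 0 0 0;0.4 0 0 0 0 0' | grep -E "pos|ct_f"
```

```text
ee_pos: [0.5034, 0.0359, 0.0205]
contact_force: [0.7, -4.6, 0.1]
ee_pos: [0.5034, 0.036, 0.0205]
contact_force: [1.8, -6.9, -0.5]
```

It's firmly seated with rigid contact at about 7 N. I'll back straight off and check.

```bash
python3 -m creep '-3 0 0 0 0 0;-15 0 0 0 0 0;-40 0 0 0 0 0;-60 0 -20 0 0 0;-80 0 -60 0 0 0;-110 0 -90 0 0 0;-140 0 -90 0 0 0;-140 0 -90 0 0 0' | grep -E "pos|ct_f"; python3 tilt.py | sed -n '/^0.0[3-9]/p;/^0.1/p'
python3 - <<'E'
from h import *
p,d=camera("top"); q,d=camera("side")
a=cv2.resize(p[170:250,220:320],(500,400),interpolation=cv2.INTER_CUBIC)
b=cv2.resize(q[190:290,220:330],(300,273),interpolation=cv2.INTER_CUBIC)
o=np.zeros((400,800,3),np.uint8); o[:,:500]=a; o[:273,500:]=b; cv2.imwrite("pics/end.png",o)
E
```

```text
ee_pos: [0.5059, -0.1079, 0.1136]
contact_force: [0.4, -0.6, 0.2]
0.03 56 [15.3 17.4 19.9] [134.5 158. ]
0.04 19 [25.8 28.2 31.1] [137. 156.]
0.05 68 [27.9 29.4 31.1] [137. 155.]
0.06 73 [27.7 29.3 31.7] [135. 158.]
0.07 74 [28.1 30.  32.1] [134. 158.]
0.08 78 [27.8 29.8 32. ] [134. 158.]
0.09 81 [27.4 29.6 31.7] [134. 158.]
0.1 77 [27.5 29.6 31.7] [134. 158.]
0.11 81 [28.  29.6 31.7] [134. 158.]
0.12 86 [28.2 29.8 32. ] [134. 158.]
0.13 85 [27.2 29.6 31.9] [137. 155.]
0.14 76 [24.8 28.4 31.5] [136. 155.]
0.15 89 [29.5 31.7 33.5] [134. 159.]
```

View pics/end.png

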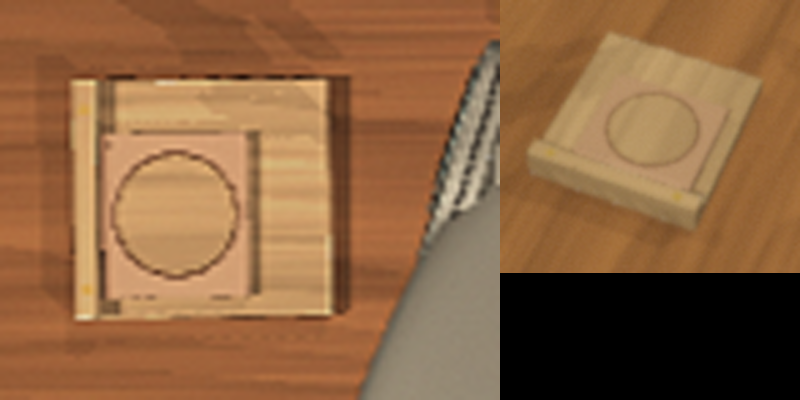

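The final view shows the blank, ring recess up, flush and square against the fence. It spans crop columns 103–247, with the fence at ~97, and sits about 11 mm off centre sideways. The arm is clear.

```bash
python3 -c "from bench import sign_off,sense;print(sense()['t']);print(sign_off())"
```

```text
18.9833
the job is handed in; nothing more can be done
None
```

The cedar blank lies turned over and flat on the rest, home and square against the fence, with the arm clear; the highest force I read on it was about 13.5 N, and I handed the job in at 19 s (the sign-off gave no verdict).

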